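# Hang the caddy tier and hold it to the sprung pad

## Task

Hang the small lime green caddy by its handle on both prongs of the wooden stand's hook and let go of it, then press its side flat against the stand's orange sprung pad with a steady push of about 10 newtons, like a third hand, so that I can fasten it from behind. Finish while still pressing: keep it on the prongs, upright and flat to the pad, and never push the pad all the way in. Leave the teapot, jug, sugar bowl and bamboo stick where they are.

Things in the scene. Friction and masses are not known exactly. Their poses are not given: they have to be found in the camera images.
- caddy: loose lime green open-topped plastic box (the caddy's top tier), 132 mm long (its x), 80 mm deep (its y), 75 mm high, wall 4 mm, about 0.24 kg, starts upright on the counter. Origin: centre of its underside, z up. A rigid carrying handle stands over its middle. Front and back are alike: either long side (y = +40 or -40 mm) may go to the pad.
- handle (a point): middle of the caddy's darker green handle bar, on its centre line, 125 mm above the underside; axes as the caddy's. The bar is round, 12 mm thick, level along x, between round uprights at x = +-62 mm; 44 mm of free height between rim and bar.
- stand: fixed wooden stand: upright board 170 mm wide (its x), 158 mm high, working face at y = 0 looking to its -y; foot and ribs reach 85 mm behind. Origin on the counter, middle of that face. Two level steel prongs, 8 mm thick, at x = +-38 mm, centre line 145 mm up, run out to y = -100 mm, then turn up into tips ending at y = -111 mm, 167 mm up.
- seat (a point): where the middle of the handle bar goes when hung across both prongs, along the stand's x: midway between them, 80 mm out from the board (y = -80 mm), 155 mm up; axes as the stand's. The caddy's underside is then 30 mm up and its side 9 mm clear of the pad; the bar can slide along the prongs towards the board.
- pad: orange sprung pad before the board, 115 mm wide, 64 mm high (36 to 100 mm up). Origin: centre of its front face, which looks to the stand's -y, at y = -31 mm and 68 mm up in the stand's frame when free. It slides straight to the stand's +y, 1.25 mm per newton from zero (10 N: 12.5 mm); all the way in at 20 mm. Pushed near its rim the caddy stays flat; pushed low, its bottom swings in.
- teapot: loose blue ceramic teapot, 63 mm radius, 126 mm high, spout at its +y and handle at its -y reaching about 105 mm out; origin: centre of its underside; leave it
- jug: loose steel milk jug, 42 mm radius, 105 mm high, handle at its +y; origin: centre of its underside; leave it
- bowl: loose aluminium sugar bowl, 52 mm radius, 60 mm high; origin: centre of its underside; leave it
- stick: loose flat bamboo stirring stick lying on the counter, 190 mm long (its x), 12 mm wide, 6 mm thick; origin: centre of its underside; leave it
- tiers: fixed stack of the caddy's two other, larger lime green tiers, 132 by 160 mm (its x, y), 160 mm high; origin: centre of its underside; not part of the job
There are look-alikes about, which are no part of the job. Leave any red look-alike of the caddy alone.

How it is judged:
By the outcome, as a careful person would: the job done as asked, in the order asked, and still so for the second after the job is handed in, while the arm keeps its last pose, push and grip.
It also fails if it takes over 64 s, if anything falls off the work surface, if the arm or the gripper's body presses on something with over 40 N, if the wrist force passes 120 N, or if a joint passes its speed limit or range.

## Robot

A 6-joint arm with a two-finger parallel gripper is mounted at the origin on the work surface. World frame = base frame: x ahead of the robot, y to its left, z up, the work surface at z = 0. Lengths are in m, angles in rad, forces in N, time in s.
With the tool pointing down it reaches from about 0.275 to 1 m from the base axis. Payload 8.4 kg.
Tool frame: the origin (TCP) lies on the centre line of the jaws, within the pads' length; the fingertips stand 17 mm ahead of it and the grasp point (between the pads) lies 2 mm behind it (bot.tcp_to_tips is the z of the fingertips in the tool frame, in m); z points along the fingers, y is the line along which they close (so a half turn about z gives the same grasp; the last joint's range is limited). The gripper opens to 85 mm and grips with 20 to 120 N. Pads are 22 mm wide; open, the fingers measure 114 mm over their backs; the gripper's body (76 mm by 85 mm) begins 54 mm behind the grasp point. The pads swing forward as they close: fully open they stand 13 mm farther back than shut.
Start: joints at [1.312, 0.353, 1.633, -0, 1.155, -0.002], TCP at [0.159, 0.605, 0.248] pointing down, gripper open.
Joint ranges: [-2.63, 2.63], [-0.92, 2.1], [0.06, 2.66], [-1.3, 4.44], [0, 2.69], [-3.02, 3.02]. Speed limits (rad/s): [2.22, 2.22, 2.79, 3.14, 3.14, 3.14].

## Interface

Orientations are given as a unit quaternion [x, y, z, w].
In Python, from workcell import bot, hand, kinematics, get_obs, vision, hand_in gives the robot as it stands. The module is installed in compiled form; this text tells all that it offers. Calls block until the motion is done:
- bot.reach(position, orientation): joint-space move of the TCP to a pose.
- bot.servo_line(position, ori=None, velocity=0.15): straight line of the TCP; ori=None keeps the orientation; velocity is the mean speed in m/s.
- bot.goto_joints(angles): joint-space move.
- hand.move_gripper(opening, strength=None): finger opening in m; strength is the grip in N (None keeps the last); returns when the fingers have stopped.
- bot.dwell(seconds).
- kinematics.solve_ik(position, orientation): joint angles nearest the present ones, or None.
- get_obs(): the state.
- vision.read_camera(name): name is "side" or "top"; returns a dict with "frame" (384x512x3 uint8, red, green, blue), "intrinsics" (3x3 intrinsics, pixels), "dist" ([k1, k2, p1, p2, k3] as OpenCV has them; the pictures are not rectified), "view" (4x4, takes a point from world to camera coordinates). Camera axes: x right, y down, z forward; pixel columns grow to the right and rows downward; lengths in m; the calibration is good to about 2 mm. A picture is of the moment at which its call begins. There is no depth.
A pose or a line that the arm cannot do raises bot.IKError and nothing moves.
- hand_in(): hands the job in; it is judged then, once.
The state is a dict: "time_s": time; "joint_pos": joint angles; "joint_vel": joint speeds; "joint_efforts": joint torques, N m; "position": TCP position; "orientation": TCP orientation; "wrist_force": force on the tool from outside, world axes, zero at the start; "ft_torque": the same for the moment, N m; "gripper_width": finger opening in m; "grip_force": force on a finger pad.
Only numpy, scipy, OpenCV 4.12 (cv2) and the standard library are available. Lean on these libraries where they do the work, as an engineer would, in place of code of your own. Each camera call takes 0.05 s, during which the arm holds its last target. There are 200 camera calls.

## Working session

There is one attempt and no reset: what is moved stays moved. The work goes in short steps, each a Python script; the robot and the scene stay as the last script left them, time stands still between calls to the robot, and variables do not carry over. Pictures are saved under pics/ and viewed, at most 10 in all, crops included, and the job is handed in when it is done.

```bash
mkdir -p pics
cat > h.py <<'E'
import numpy as np, cv2
from workcell import bot, hand, kinematics, get_obs, vision, hand_in
def cam(n):
    return vision.read_camera(n)
def save(c,name): cv2.imwrite('pics/'+name, c["frame"][:,:,::-1])
def plane(c,px,z):
    px=np.array(px,float).reshape(-1,1,2)
    u=cv2.undistortPoints(px,np.array(c["intrinsics"]),np.array(c["dist"]))[:,0]
    V=np.array(c["view"]);R=V[:3,:3];o=-R.T@V[:3,3]
    d=np.c_[u,np.ones(len(u))]@R
    return o+d*((z-o[2])/d[:,2])[:,None]
def proj(c,P):
    V=np.array(c["view"]);r=cv2.Rodrigues(V[:3,:3])[0]
    return cv2.projectPoints(np.array(P,float).reshape(-1,3),r,V[:3,3],np.array(c["intrinsics"]),np.array(c["dist"]))[0][:,0]
E
python3 - <<'E'
from h import *
a=cam("top");b=cam("side")
im=np.hstack([a["frame"],b["frame"]])
save(a,'top0.png');save(b,'side0.png')
for c in (a,b):
    V=c["view"];print(c["intrinsics"][0][0],np.round(V,3), np.round(-V[:3,:3].T@V[:3,3],3))
print(get_obs()["orientation"],get_obs()["time_s"])
E
```

```text
360.5540574459965 [[-0.022 -0.999 -0.034 -0.069]
 [-0.992  0.026 -0.124  0.506]
 [ 0.125  0.031 -0.992  1.097]
 [ 0.     0.     0.     1.   ]] [ 0.363 -0.116  1.149]
460.5489102543395 [[ 0.818 -0.575  0.015 -0.472]
 [-0.297 -0.445 -0.845  0.223]
 [ 0.492  0.687 -0.535  1.358]
 [ 0.     0.     0.     1.   ]] [-0.216 -1.105  0.922]
[ 1.28057093e-01  9.91766579e-01 -6.53030311e-04 -8.46757370e-05] 0.1
```

View pics/top0.png

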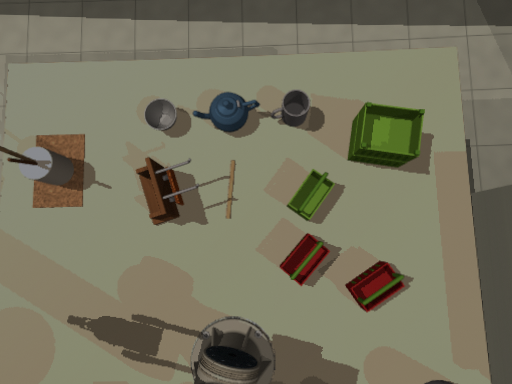

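View pics/side0.png

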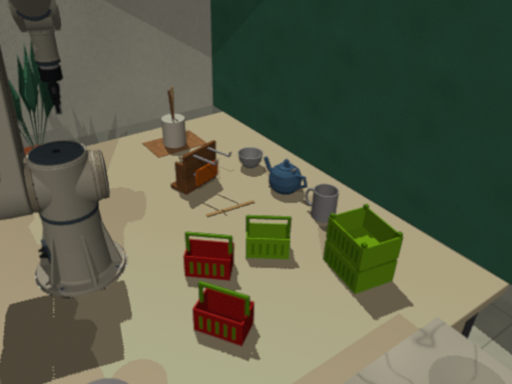

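Candidates:
- Small lime caddy: top (312,195), side (268,235).
- Red look-alikes: top (304,259) and (375,286), side (209,257) and (224,312).
- Large lime tiers: top (386,135), side (362,248).

I choose the small all-green one. The stand is at top (160,190). Next is a close crop of both.

Run:
```python
import cv2,numpy as np
t=cv2.imread('pics/top0.png');s=cv2.imread('pics/side0.png')
f=lambda im,x,y,w,h,k:cv2.resize(im[y:y+h,x:x+w],None,fx=k,fy=k,interpolation=cv2.INTER_CUBIC)
A=np.hstack([f(t,130,150,80,60,5),f(t,275,165,80,60,5)])
B=np.hstack([f(s,165,135,80,60,5),f(s,230,205,80,60,5)])
cv2.imwrite('pics/crop1.png',np.vstack([A,B]))
```

```text
(no output)
```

View pics/crop1.png

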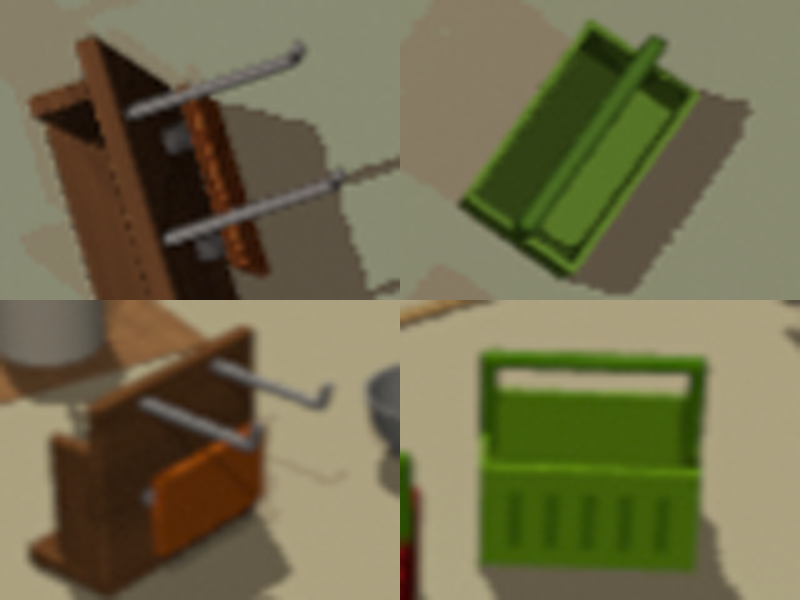

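The crop confirms the small all-green caddy with a dark green handle at top (312,195). The prongs run from about (156,173) to (190,160) and from (164,198) to (198,186). Now I compute positions.

```bash
cat > geo.py <<'E'
from h import *
a=cam("top");b=cam("side")
T=lambda x,y:(130+x/5,150+y/5)
C=lambda x,y:(275+(x-400)/5,165+y/5)
S=lambda x,y:(165+x/5,135+(y-300)/5)
if __name__=="__main__":
    p=plane(a,[C(655,42),C(522,232)],.128)
    print('bar',p,p.mean(0),np.linalg.norm(p[0]-p[1]),np.degrees(np.arctan2(*(p[0]-p[1])[1::-1])))
    q=plane(a,[C(590,20),C(700,95),C(570,278),C(460,203)],.075);print('rim',q,q.mean(0))
    d=q[0]+q[1]-q[2]-q[3];print(np.degrees(np.arctan2(d[1],d[0])))
    for nm,c,F,pts in (('top',a,T,[(130,113),(293,58),(170,240),(335,185)]),('side',b,S,[(218,367),(320,403),(145,403),(250,445)])):
        r=plane(c,[F(*x) for x in pts],.145);print(nm,r)
        e=[np.degrees(np.arctan2(*(r[i+1]-r[i])[1::-1])) for i in (0,2)];print(e,np.linalg.norm(r[1]-r[0]),np.linalg.norm(r[3]-r[2]),np.linalg.norm(r[0]-r[2]),np.linalg.norm(r[1]-r[3]))
    # board top front edge
    f=a["frame"].astype(int)
    m=(f[...,0]>f[...,1]*1.25)&(f[...,0]>f[...,2]*1.6)
    r=plane(a,[T(100,38)],.158);print('board corner',r)
    # orange pad
    for nm,c in (('top',a),('side',b)):
        hsv=cv2.cvtColor(c["frame"],cv2.COLOR_RGB2HSV)
        m=cv2.inRange(hsv,(5,215,110),(14,255,255));n,l,st,ce=cv2.connectedComponentsWithStats(m);print(nm,[(st[i],ce[i].round(1)) for i in range(1,n) if st[i,4]>25])
E
python3 geo.py
```

```text
bar [[ 0.54123174 -0.28768123  0.128     ]
 [ 0.43469509 -0.20818844  0.128     ]] [ 0.48796341 -0.24793483  0.128     ] 0.1329254009966075 -36.72862215217781
rim [[ 0.56500465 -0.25845427  0.075     ]
 [ 0.51763796 -0.32170863  0.075     ]
 [ 0.41051101 -0.24016072  0.075     ]
 [ 0.45658108 -0.17685907  0.075     ]] [ 0.48743367 -0.24929567  0.075     ]
-37.12088466701689
top [[0.55419876 0.19598766 0.145     ]
 [0.58345682 0.10283827 0.145     ]
 [0.48083427 0.17245639 0.145     ]
 [0.50965067 0.07898514 0.145     ]]
[np.float64(-72.56258571174064), np.float64(-72.86591232859678)] 0.09763628075661841 0.09781237193886039 0.07704588613092324 0.07756494243795593
side [[0.55572225 0.19309717 0.145     ]
 [0.58716975 0.10555392 0.145     ]
 [0.4834173  0.17412259 0.145     ]
 [0.51302826 0.0811911  0.145     ]]
[np.float64(-70.24057337810008), np.float64(-72.32644940795142)] 0.09302024105405199 0.09753497418065292 0.07475319950044651 0.07804170591196652
board corner [[0.59520884 0.20943445 0.158     ]]
top []
side []
```

```bash
cat >> h.py <<'E'
from scipy.spatial.transform import Rotation as Ro
YAW=np.radians(17.6); O=np.array([.518,.186,0])
Rs=Ro.from_euler('z',YAW)
def sw(x,y,z): return O+Rs.apply([x,y,z])
def down(t):
    x=np.array([np.cos(t),np.sin(t),0]);z=np.array([0,0,-1.]);return Ro.from_matrix(np.c_[x,np.cross(z,x),z]).as_quat()
def st(t=''):
    o=get_obs();print(t,round(o["time_s"],2),np.round(o["position"],4),'w',round(o["gripper_width"],4),'g',round(o["grip_force"],1),'F',np.round(o["wrist_force"],2))
E
python3 - <<'E'
from h import *
from geo import a
print(plane(a,[(228,105)],.12))
c=np.array([.4877,-.2485,0])
t=None
for k in (0,np.pi):
    g=np.radians(-37)+k
    J1=kinematics.solve_ik(c+[0,0,.123],down(g)); J2=kinematics.solve_ik(sw(0,-.08,.18),down(YAW+k))
    print(k,J1,J2)
    if t is None and J1 is not None and J2 is not None and abs(J1[5])<2.8 and abs(J2[5])<2.8: t=k
# push pose feasibility: tool heading stand +y, tilted down by e
for e in (0,20,30,45):
  for r in (0,90,180,270):
    q=(Rs*Ro.from_euler('x',-(90+e),degrees=True)*Ro.from_euler('z',r,degrees=True)).as_quat()
    print(e,r,Ro.from_quat(q).apply([0,0,1]).round(2),kinematics.solve_ik(sw(0,-.14,.1),q) is not None,kinematics.solve_ik(sw(0,-.2,.13),q))
E
```

```text
[[ 0.75662095 -0.00947067  0.12      ]]
0 [-4.73986550e-01  3.89021540e-01  1.90489523e+00 -4.44089210e-16
  8.47675887e-01  1.74258160e+00] [ 1.97000484e-01  3.19567526e-01  1.85190370e+00 -4.44089210e-16
  9.70121424e-01  1.46061886e+00]
3.141592653589793 [-4.73986550e-01  3.89021540e-01  1.90489523e+00 -4.44089210e-16
  8.47675887e-01 -1.39901105e+00] [ 1.97000484e-01  3.19567526e-01  1.85190370e+00 -4.44089210e-16
  9.70121424e-01 -1.68097379e+00]
0 0 [-0.3   0.95  0.  ] True [-0.43764039  1.07824461  1.42831932  0.93228559  1.98459916  0.49647691]
0 90 [-0.3   0.95  0.  ] True [-0.43764039  1.07824461  1.42831932  0.93228559  1.98459916  2.06727324]
0 180 [-0.3   0.95  0.  ] True [-0.43764039  1.07824461  1.42831932  0.93228559  1.98459916 -2.64511574]
0 270 [-0.3   0.95  0.  ] True [-0.43764039  1.07824461  1.42831932  0.93228559  1.98459916 -1.07431941]
20 0 [-0.28  0.9  -0.34] True [-0.41795214  0.90022558  1.50540957  0.79381967  1.73642713  0.53446265]
20 90 [-0.28  0.9  -0.34] True [-0.41795214  0.90022558  1.50540957  0.79381967  1.73642713  2.10525897]
20 180 [-0.28  0.9
[... 335 characters left out ...]
293564  0.81085237  1.5505991   0.72450502  1.60787245  2.13920662]
30 180 [-0.26  0.83 -0.5 ] True [-0.39293564  0.81085237  1.5505991   0.72450502  1.60787245 -2.57318236]
30 270 [-0.26  0.83 -0.5 ] True [-0.39293564  0.81085237  1.5505991   0.72450502  1.60787245 -1.00238603]
45 0 [-0.21  0.67 -0.71] True [-0.33517835  0.68206095  1.62321305  0.61078801  1.41060932  0.64595431]
45 90 [-0.21  0.67 -0.71] True [-0.33517835  0.68206095  1.62321305  0.61078801  1.41060932  2.21675064]
45 180 [-0.21  0.67 -0.71] True [-0.33517835  0.68206095  1.62321305  0.61078801  1.41060932 -2.49563834]
45 270 [-0.21  0.67 -0.71] True [-0.33517835  0.68206095  1.62321305  0.61078801  1.41060932 -0.92484201]
```

Run:
```python
from h import *
c=np.array([.4877,-.2485,0]);g=np.radians(-37)
o=get_obs()
bot.servo_line(np.array(o["position"])+[0,0,.1],velocity=.2)
hand.move_gripper(.055,60)
bot.reach(c+[0,0,.22],down(g)); st('above')
bot.servo_line(c+[0,0,.123],velocity=.1); st('down')
hand.move_gripper(0,60); st('grip')
bot.servo_line(c+[0,0,.183],velocity=.06); st('lift')
bot.servo_line(sw(0,-.2,.182),down(YAW),velocity=.1); bot.dwell(.3); st('standoff')
x=cam("top");y=cam("side")
import cv2
f=lambda im:cv2.resize(im,None,fx=2.2,fy=2.2,interpolation=cv2.INTER_CUBIC)
A=f(x["frame"][90:220,120:300]);B=f(y["frame"][90:220,150:330])
cv2.imwrite('pics/hold.png',np.vstack([A,B])[...,::-1])
P=[sw(s*.038,-.1,.145) for s in(1,-1)]+[sw(s*.06,-.2,.182) for s in (1,-1)]
print(proj(x,P).round(1),proj(y,P).round(1))
```

```text
above 4.58 [ 0.4881 -0.248   0.2201] w 0.0548 g 0.0 F [-0.54 -0.74  0.07]
down 5.7 [ 0.4881 -0.2487  0.1236] w 0.0551 g 0.0 F [-0.01 -0.24 -0.22]
grip 6.17 [ 0.4881 -0.2485  0.1235] w 0.0099 g 58.6 F [-0.08  2.64  4.84]
lift 7.33 [ 0.4874 -0.2484  0.1826] w 0.0101 g 58.4 F [ 0.6  -0.27 -3.45]
standoff 10.38 [ 0.5784 -0.0047  0.182 ] w 0.0098 g 58.4 F [ 0.36  0.22 -4.43]
[[188.8 161.2]
 [196.9 186.2]
 [217.9 139.3]
 [231.6 179.9]] [[228.9 156.2]
 [215.1 164.3]
 [255.6 153. ]
 [233.9 166.4]]
```

View pics/hold.png

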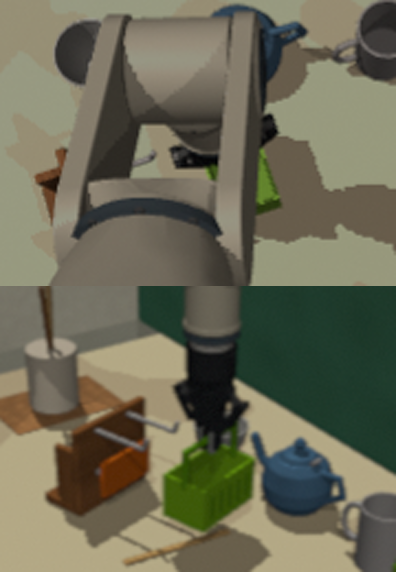

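The side view shows the caddy level in the grip at side (240,170), short of the prongs, with the predicted prong pixels matching. Slide in and lower.

Run:
```python
from h import *
bot.servo_line(sw(0,-.125,.181),velocity=.06); st('mid')
bot.servo_line(sw(0,-.08,.181),velocity=.05); st('in')
bot.servo_line(sw(0,-.08,.160),velocity=.03); st('low')
f0=get_obs()["wrist_force"][2]
z=.160
while z>.151:
    z-=.001; bot.servo_line(sw(0,-.08,z),velocity=.02)
    o=get_obs()
    if o["wrist_force"][2]-f0>2.5: break
st('contact %.3f'%z)
y=cam("side")
cv2.imwrite('pics/hung.png',cv2.resize(y["frame"][100:220,150:310],None,fx=4,fy=4,interpolation=cv2.INTER_CUBIC)[...,::-1])
```

```text
mid 11.88 [0.5559 0.0666 0.181 ] w 0.01 g 58.4 F [-0.88 -0.37 -3.26]
in 12.93 [0.5423 0.1096 0.181 ] w 0.0103 g 58.4 F [-0.05  0.04 -2.21]
low 13.78 [0.5423 0.1098 0.1601] w 0.0099 g 58.4 F [ 0.19  0.23 -3.64]
contact 0.152 15.78 [0.5423 0.1098 0.1524] w 0.0104 g 59.2 F [-2.18 -1.25  2.87]
```

View pics/hung.png

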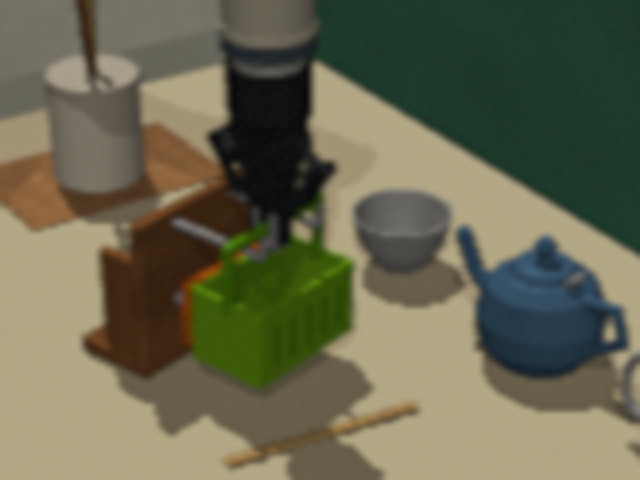

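The side view shows the bar across both prongs, with the caddy upright at crop (270,310). Release and back up.

Run:
```python
from h import *
hand.move_gripper(.05); st('rel')
p=np.array(get_obs()["position"])
bot.servo_line(p+[0,0,.15],velocity=.12); st('up')
hand.move_gripper(0,30)
q=(Rs*Ro.from_euler('x',-115,degrees=True)*Ro.from_euler('z',90,degrees=True)).as_quat()
bot.servo_line(sw(0,-.26,.30),velocity=.2)
bot.reach(sw(0,-.26,.18),q); st('standoff')
y=cam("side");x=cam("top")
A=cv2.resize(y["frame"][100:220,150:310],None,fx=3,fy=3,interpolation=cv2.INTER_CUBIC)
B=cv2.resize(x["frame"][130:250,120:280],None,fx=2,fy=2,interpolation=cv2.INTER_CUBIC)
cv2.imwrite('pics/rel.png',np.vstack([A,cv2.copyMakeBorder(B,0,0,0,160,0)])[...,::-1])
```

```text
rel 16.29 [0.5422 0.1097 0.152 ] w 0.0502 g 0.0 F [-0.   -0.46  0.38]
up 17.69 [0.5418 0.1097 0.3011] w 0.0501 g 0.0 F [ 0.11 -0.68 -0.37]
standoff 20.23 [ 0.5969 -0.0611  0.1805] w 0.0002 g 0.0 F [ 0.17 -0.9   0.65]
```

View pics/rel.png

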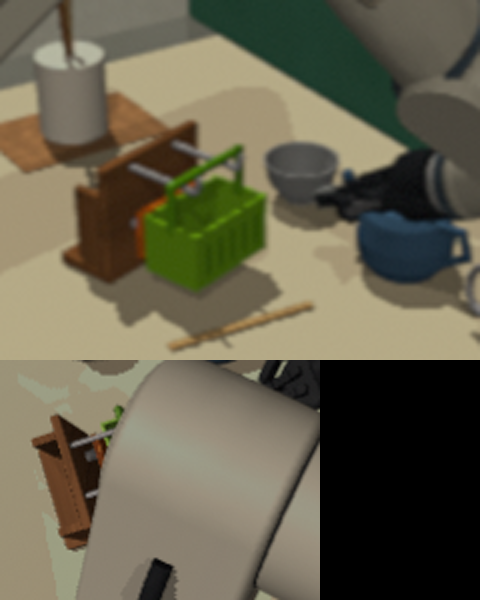

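Run:
```python
from h import *
bot.servo_line(sw(0,-.19,.088),velocity=.1); bot.dwell(.3)
n=Rs.apply([0,1,0])
def F(k=10):
    v=[]
    for _ in range(k): v.append(get_obs()["wrist_force"]);bot.dwell(.02)
    return np.mean(v,0)
f0=F();st('start')
bot.servo_line(sw(0,-.155,.088),velocity=.06)
y=-.155
while y<-.105:
    y+=.002; bot.servo_line(sw(0,y,.088),velocity=.02)
    d=F(6)-f0; f=-d@n
    print(round(y,4),round(f,2),d.round(1),round(float((np.array(get_obs()["position"])-O)@n),4))
    if f>5: break
st('end')
```

```text
start 22.11 [0.5755 0.0048 0.0881] w -0.0001 g 0.0 F [-0.06  0.64  0.59]
-0.153 -0.4 [ 0.   0.4 -0.3] -0.1532
-0.151 -0.38 [-0.2  0.3  0.1] -0.151
-0.149 -0.07 [-0.2  0.   0. ] -0.149
-0.147 -0.17 [-0.2  0.1  0.4] -0.147
-0.145 -0.1 [-0.1  0.1 -0.4] -0.145
-0.143 -0.32 [-0.   0.3  0.3] -0.143
-0.141 -0.02 [0.3 0.1 0.2] -0.141
-0.139 -0.65 [-0.3  0.6  0.1] -0.139
-0.137 -0.15 [-0.3  0.1 -0.1] -0.1369
-0.135 -0.02 [-0.1  0.   0.1] -0.135
-0.133 -0.03 [-0.4 -0.1  0.1] -0.133
-0.131 0.99 [ 0.  -1.  -0.4] -0.1311
-0.129 2.53 [ 0.4 -2.5  0.3] -0.1291
-0.127 3.27 [ 0.8 -3.2  1. ] -0.127
-0.125 4.8 [ 1.4 -4.6  2.3] -0.1252
-0.123 6.34 [ 1.2 -6.3  3. ] -0.1233
end 28.44 [0.5555 0.0685 0.0884] w -0.0002 g 3.2 F [ 1.49 -6.22  2.44]
```

Run:
```python
from h import *
y=cam("side")
cv2.imwrite('pics/push.png',cv2.resize(y["frame"][130:210,165:265],None,fx=7,fy=7,interpolation=cv2.INTER_CUBIC)[...,::-1])
```

```text
(no output)
```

View pics/push.png

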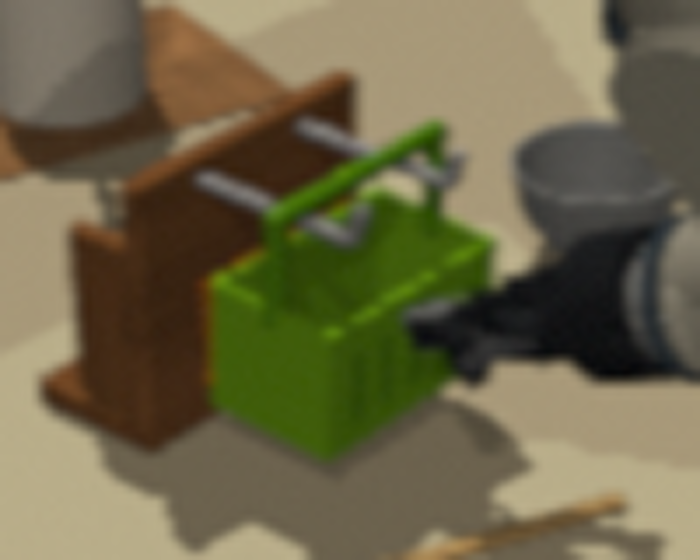

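It's hanging upright on both prongs and flush to the pad. The fingers are near the rim at crop (425,325). Now to 10 N, easing the small downward load.

Run:
```python
from h import *
n=Rs.apply([0,1,0]); f0=np.array([0.1,.3,.4])*0
def F(k=25):
    v=[]
    for _ in range(k): v.append(get_obs()["wrist_force"]);bot.dwell(.02)
    return np.mean(v,0)
y=-.123;z=.088
for i in range(6):
    d=F(); f=-d@n; pos=get_obs()["position"]
    print(round(y,4),round(z,4),round(f,2),d.round(2),round(float((np.array(pos)-O)@n),4),round(pos[2],4))
    if abs(f-9.9)<.4: break
    y+=np.clip((9.9-f)/.8e3,-.002,.002); z+=.0002 if d[2]>1 else 0
    bot.servo_line(sw(0,y,z),velocity=.02)
c=cam("side");st('end')
cv2.imwrite('pics/fin.png',cv2.resize(c["frame"][130:210,165:265],None,fx=7,fy=7,interpolation=cv2.INTER_CUBIC)[...,::-1])
# predicted hung pose: bar mid at y=yb for flat pad contact
for yb in (-.062,-.058):
    P=[(s*.066,yb+t,h) for s,t,h in((-1,-.04,.03),(-1,-.04,.105),(-1,.04,.03),(-1,.04,.105),(-1,0,.161),(1,0,.161))]
    print(yb,((proj(c,[sw(*p) for p in P])-[165,130])*7).round(0).tolist())
```

```text
-0.123 0.088 6.5 [ 1.61 -6.31  3.54] -0.1233 0.0884
-0.121 0.0882 7.48 [ 1.68 -7.32  3.94] -0.1215 0.0886
-0.119 0.0884 8.99 [ 1.92 -8.82  4.72] -0.1197 0.0889
-0.1179 0.0886 9.59 [ 2.05 -9.41  4.64] -0.1186 0.0891
end 30.96 [0.5542 0.073  0.0891] w -0.0001 g 4.7 F [ 1.05 -9.78  3.92]
-0.062 [[322.0, 462.0], [318.0, 334.0], [204.0, 409.0], [198.0, 283.0], [253.0, 210.0], [424.0, 114.0]]
-0.058 [[316.0, 459.0], [312.0, 331.0], [198.0, 406.0], [192.0, 281.0], [247.0, 207.0], [418.0, 112.0]]
```

View pics/fin.png

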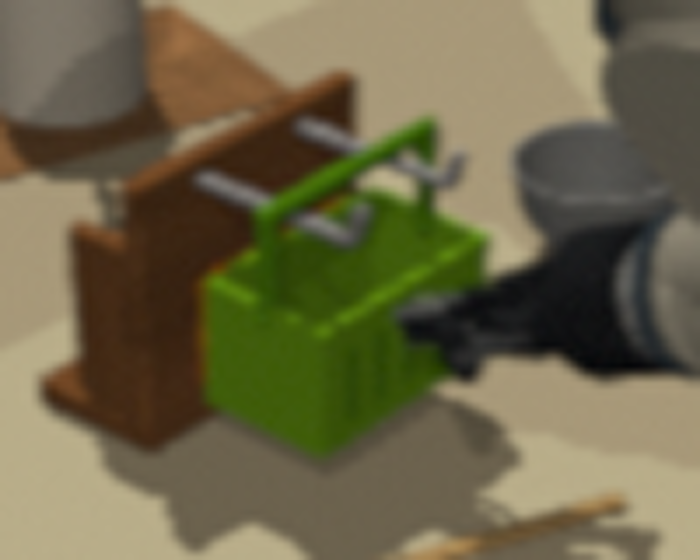

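The push is about 9.6 N, still on both prongs. To check that the caddy is upright, I compare silhouette edge slopes now against the free-hanging picture.

Run:
```python
from h import *
c=None;fs=[]
for _ in range(8): c=cam("side");fs.append(c["frame"].astype(float))
now=np.mean(fs,0)
rel=cv2.resize(cv2.imread('pics/rel.png')[:360,:480,::-1],(160,120),interpolation=cv2.INTER_AREA).astype(float)
full=np.zeros_like(now);full[100:220,150:310]=rel
hung=cv2.resize(cv2.imread('pics/hung.png')[...,::-1],(160,120),interpolation=cv2.INTER_AREA)
def edge(im,rows,c0,c1):
    g=im[...,1]-im[...,0]*.5-im[...,2]*.5
    out=[]
    for r in rows:
        s=cv2.resize(g[r:r+1,c0:c1],None,fx=10,fy=1,interpolation=cv2.INTER_LINEAR)[0]
        k=np.argmax(s>.5*np.percentile(s,80) if False else s>18); out.append(c0+(k-4.5)/10)
    return out
def fit(im,rows,c0,c1):
    e=np.array(edge(im,rows,c0,c1)); r=np.array(rows)
    p=np.polyfit(r,e,1);k=abs(e-np.polyval(p,r))<.6;return np.polyfit(r[k],e[k],1)[0].round(4),e.round(1).tolist()
for nm,im in (('now',now),('rel',full)):
    print(nm,'wall',fit(im,range(173,186),185,215));print(nm,'upright',fit(im,range(162,168),195,220))
for yb in (-.08,-.06):
  for tilt in (0,2,4):
    R=Ro.from_euler('x',-tilt,degrees=True)  # 
    f=lambda p:sw(*(np.array([0,yb,.155])+R.apply(np.array(p)-[0,0,.125])))
    P=proj(c,[f(p) for p in((-.066,.04,.0),(-.066,.04,.075),(-.068,0,.08),(-.068,0,.12),(-.066,-.04,0))])
    print(yb,tilt,'bottom y',round((np.array([0,yb,.155])+R.apply([0,.04,-.125]))[1],4),'wall',((P[0]-P[1])[0]/(P[0]-P[1])[1]).round(4),'upr',((P[2]-P[3])[0]/(P[2]-P[3])[1]).round(4),P.round(1).tolist())
st()
```

```text
now wall (np.float64(0.0247), [193.4, 193.4, 193.4, 193.4, 193.4, 193.4, 193.4, 193.6, 193.6, 193.6, 193.6, 193.6, 193.6])
now upright (np.float64(-0.7333), [200.6, 200.6, 200.6, 199.8, 198.4, 197.0])
rel wall (np.float64(0.0319), [197.4, 197.4, 197.4, 197.6, 197.6, 197.6, 197.6, 197.6, 197.6, 197.6, 197.6, 197.8, 197.8])
rel upright (np.float64(0.0571), [204.2, 204.4, 204.6, 204.8, 205.0, 204.2])
-0.08 0 bottom y -0.04 wall 0.0448 upr 0.0341 [[197.9, 190.1], [197.1, 172.1], [205.2, 174.7], [204.9, 164.6], [214.8, 197.7]]
-0.08 2 bottom y -0.0444 wall 0.0735 upr 0.0634 [[198.8, 190.8], [197.4, 172.5], [205.6, 174.8], [204.9, 164.6], [215.8, 197.8]]
-0.08 4 bottom y -0.0488 wall 0.1016 upr 0.092 [[199.7, 191.5], [197.8, 173.0], [205.9, 174.9], [205.0, 164.6], [216.7, 197.8]]
-0.06 0 bottom y -0.02 wall 0.0504 upr 0.0399 [[193.8, 188.2], [192.8, 170.3], [200.9, 172.8], [200.5, 162.8], [210.5, 195.7]]
-0.06 2 bottom y -0.0244 wall 0.0788 upr 0.0688 [[194.7, 188.9], [193.2, 170.8], [201.2, 173.0], [200.5, 162.8], [211.4, 195.8]]
-0.06 4 bottom y -0.0288 wall 0.1066 upr 0.0972 [[195.6, 189.6], [193.6, 171.2], [201.6, 173.1], [200.6, 162.8], [212.4, 195.8]]
 31.36 [0.5542 0.073  0.0891] w 0.0 g 4.7 F [ 2.38 -9.45  5.21]
```

The caddy is upright to within about 1° and its side is flat on the pad. It has moved in about 20 mm, so pad travel is about 11 mm, well short of 20 mm. One last small nudge, then hand in.

Run:
```python
from h import *
n=Rs.apply([0,1,0])
bot.servo_line(sw(0,-.1175,.0889),velocity=.02)
v=[]
for _ in range(40): v.append(get_obs()["wrist_force"]);bot.dwell(.02)
print(-np.mean(v,0)@n,np.mean(v,0),get_obs()["time_s"])
print(hand_in())
```

```text
9.691773742499763 [ 2.18745426 -9.47381646  4.66135976] 32.275
the job is handed in; nothing more can be done
None
```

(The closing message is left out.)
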